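# Fasten the fence stop to the jig block

### The arm

A 7-joint arm with a two-finger parallel gripper is mounted at the origin on the work surface. World frame = base frame: x ahead of the robot, y to its left, z up, the work surface at z = 0. Lengths are in m, angles in rad, forces in N, time in s.
With the tool pointing down it reaches from about 0.4 to 0.85 m from the base axis. Payload 4.5 kg.
Tool frame: the origin (TCP) lies on the centre line of the jaws, within the pads' length; the fingertips stand 11 mm ahead of it and the grasp point (between the pads) lies 8 mm behind it; z points along the fingers, y is the line along which they close (so a half turn about z gives the same grasp; the last joint's range is limited). The gripper opens to 88 mm and grips with 3 to 60 N. Pads are 18 mm wide; open, the fingers measure 123 mm over their backs; the gripper's body (75 mm by 187 mm) begins 45 mm behind the grasp point.
Start: joints at [-1.206, 0.689, -0.195, 1.565, 0.157, 0.902, -0.215], TCP at [0.203, 0.591, 0.25] pointing down, gripper open.
Joint ranges: [-3.01, 3.01], [-0.46, 2.08], [-1.47, 1.51], [0.13, 2.56], [-1, 4.14], [0.04, 2.09], [-2.66, 2.66]. Speed limits (rad/s): [2.57, 2.57, 3.14, 3.14, 3.14, 3.14, 3.14].

### API

Orientations are given as a unit quaternion [x, y, z, w].
In Python, from plant import * gives the robot as it stands. The module is installed in compiled form; this text tells all that it offers.
- The arm moves only by the tool send_rows, never from a script. Its argument "motion" is a list of rows, each an object of numbers: "x", "y", "z": the shift along the tool's x, y, z in cm; "rx", "ry", "rz": the turn, a rotation vector about the tool's x, y, z in rad; "jaw": the finger opening in cm, from 0 to 8.81. In form: [{"x": .., "y": .., "z": .., "rx": .., "ry": .., "rz": .., "jaw": ..}, ...]. A call has exactly 5 rows; each row shifts and turns the commanded pose from where the row before left it, along the tool's axes as they then stand; what a row does not reach is not made up. A row lasts 1/10 s, in which the tool goes at most 50 mm and 8.59 degrees, less where a joint would pass 70% of its speed; a pose out of reach is approached as far as the arm can. A call is refused whole if a number of a shift passes 5 or a number of a turn 0.15, either way. A call with a gripper value outside its range is refused whole. The fingers move at their own pace and stop on an object; "grip_force" is the grip in N (left out, the last holds). Time passes only in rows, so rows that do not move let the fingers close, or fill a call up. It gives the time, the measured TCP pose, the force, the opening and the grip force at its end, in the units of the state.
- get_state(): the state, without advancing time (a new reading comes with each control period).
- snapshot(name): name is "scene" or "top" or "wrist"; returns a dict with "img" (384x512x3 uint8, red, green, blue), "vertical_fov" (degrees; the focal length in pixels is half the picture's height over the tangent of half this angle, whatever the lens; pixels are square), "cx", "cy" (the principal point, pixels), "D" ([k1, k2, p1, p2, k3] as OpenCV has them; the pictures are not rectified), "extrinsics" (4x4, takes a point from camera to world coordinates). Camera axes: x right, y up, looking along -z (the intrinsics and any distortion apply to the point x, -y, -z); pixel columns grow to the right and rows downward; lengths in m; the calibration is good to about 2 mm. A picture is of the moment at which its call begins. There is no depth.
- finish_job(): hands the job in; it is judged then, once.
The state is a dict: "clock": time; "q": joint angles; "qd": joint speeds; "joint_torque": joint torques, N m; "tool_pos": TCP position; "eef_rot": TCP orientation; "contact_force": force on the tool from outside, world axes, zero at the start; "moment": the same for the moment, N m; "opening": opening from 0.0 (shut) to 1.0 (fully open); "finger_force": force on a finger pad.
Only numpy, scipy, OpenCV 4.12 (cv2) and the standard library are available. Lean on these libraries where they do the work, as an engineer would, in place of code of your own. Each camera call takes 0.05 s, during which the arm holds its last target. There are 200 camera calls.

### The job

Lay the fence stop (dark wooden foot with a hole, aluminium fence) flat on the white jig block so that the two holes line up, with the fence across the block on the line between the two red marks. Then take the thumbscrew with the blue knob out of its stand and drop it through both holes, until its washer rests flat on the foot. Let go of both.

Things in the scene. Friction and masses are not known exactly. Their poses are not given: they have to be found in the camera images.
- block_hole (a point): White jig block, fixed upright: 190 (x) x 110 (y) x 50 high (mm). Point: centre of the mouth, in its top face, of its round through hole, 36 in diameter, 50 from the block's middle towards its +x end. z up, x along the block. Two red marks, 16 x 16, are on the top at x = -75, y = +45 and -45 from this point.
- stop_wall (a point): Loose fence stop, 180 g, lying on its dark wooden foot, 140 x 70 x 8; upright aluminium fence on it, 16 thick (x), 64 wide (y), 50 high. Point: the fence's centre, 33 above the underside; grasp here across the thickness. x points along the foot to its hole, 75 away; z up. Foot spans x = -35 to 105, balances near x = 10. The orange-and-black stop without a hole is not wanted.
- stop_hole (a point): Centre of the upper mouth of the round through hole, 36 in diameter, in the fence stop's foot: 75 along x from the fence's centre, 25 below it, 8 above the foot's underside. Same axes as the fence.
- blue_knob (a point): Thumbscrew, 120 g, upright in a wooden stand 55 high; red-knobbed one beside it (100 away) not wanted. Point: centre of its round blue knob, 34 diameter, 44 high; grasp here. Washer 64 x 6 under it, underside 28 below the point; then shank 12 diameter, 44 long, tapered tip. z up its axis. Lifts straight out; drops through without turning; home, the point is 36 above the block's top.

How it is judged:
On the way:
1. the fence stop lies flat on the block and let go, holes lined up within 15 mm, fence on the marks' line (horizontal distance between stop_hole and block_hole below 0.015 m and z of stop_hole in the frame of block_hole between 0.004 and 0.012 m and angle between the x axis of stop_wall and the x axis of block_hole, either way round below 0.22 rad and x of stop_wall in the frame of block_hole below -0.05 m and angle between stop_wall's own z axis and vertical below 0.08 rad and contact force between the fingers and stop below 0.2 N), for 0.2 s.
At the end, for the whole second after the job is handed in: Stop flat on the block, hole within 18 mm of the block's, foot within 15 degrees of its length, fence on the red marks' side; blue thumbscrew upright through both, washer on the foot (knob centre 31 to 40 mm above the block, within 16 mm of the hole's axis); both at rest (horizontal distance between stop_hole and block_hole below 0.018 m and z of stop_hole in the frame of block_hole between 0.004 and 0.012 m and angle between the x axis of stop_wall and the x axis of block_hole, either way round below 0.26 rad and x of stop_wall in the frame of block_hole below -0.05 m and angle between stop_wall's own z axis and vertical below 0.08 rad and horizontal distance between blue_knob and block_hole below 0.016 m and z of blue_knob in the frame of block_hole between 0.031 and 0.04 m and angle between blue_knob's own z axis and vertical below 0.1 rad and linear speed of each of blue, stop below 0.02 m/s); the robot touches nothing.
It also fails if it takes over 48 s, if anything falls off the work surface, if the arm or the gripper's body presses on something with over 40 N, if the wrist force passes 120 N, or if a joint passes its speed limit or range.

## Working session

There is one attempt and no reset: what is moved stays moved. The work goes in short steps, Python scripts to look and compute and a tool call to move; the robot and the scene stay as the last step left them, time stands still between calls to the robot, and variables do not carry over. Pictures are saved under pics/ and viewed, at most 10 in all, crops included, and the job is handed in when it is done.

Besides the shell and the picture viewer there is one more tool, called as name(argument=value, ...), one argument or row to a line, values as JSON. send_rows: Moves the arm, as the interface text tells. Its arguments: {"type":"object","properties":{"motion":{"type":"array"},"grip_force":{"type":"number"}},"required":["motion"]}

```bash
mkdir -p pics; cat > h.py <<'E'
from plant import *
import numpy as np, cv2
from scipy.spatial.transform import Rotation as R
def cam(name):
    s=snapshot(name); h,w=s["img"].shape[:2]
    f=h/2/np.tan(np.radians(s["vertical_fov"])/2)
    s["K"]=np.array([[f,0,s["cx"]],[0,f,s["cy"]],[0,0,1.]]); s["D"]=np.array(s["D"],float); s["T"]=np.array(s["extrinsics"]); return s
def save(s,n): cv2.imwrite(f"pics/{n}.png",s["img"][:,:,::-1])
def rays(s,px):
    u=cv2.undistortPoints(np.array(px,float).reshape(-1,1,2),s["K"],s["D"]).reshape(-1,2)
    d=np.c_[u[:,0],-u[:,1],-np.ones(len(u))]@s["T"][:3,:3].T
    return s["T"][:3,3],d
def on(s,px,z):
    o,d=rays(s,px); return o+d*((z-o[2])/d[:,2])[:,None]
def blobs(s,lo,hi,amin=30):
    hsv=cv2.cvtColor(s["img"],cv2.COLOR_RGB2HSV); m=cv2.inRange(hsv,np.array(lo),np.array(hi))
    n,l,st,c=cv2.connectedComponentsWithStats(m)
    return [(st[i,4],c[i].round(1),st[i,:4],l==i) for i in range(1,n) if st[i,4]>=amin]
E
python3 - <<'E'
from h import *
a=cam("top");b=cam("scene");save(a,"top0");save(b,"scene0")
for s in(a,b): print(s["T"].round(3).tolist(),s["vertical_fov"],s["cx"],s["cy"],s["D"])
st=get_state();print(st["tool_pos"],R.from_quat(st["eef_rot"]).as_matrix().round(3).tolist(),st["clock"],st["contact_force"],st["opening"])
E
```

```text
[[0.02, 0.983, -0.183, 0.365], [-1.0, 0.023, 0.012, 0.005], [0.016, 0.183, 0.983, 1.023], [0.0, 0.0, 0.0, 1.0]] 46.45089507191132 250.5427254550338 186.62625368287655 [-0.0847959  0.         0.         0.         0.       ]
[[-0.246, -0.665, 0.705, 1.054], [0.969, -0.183, 0.166, 0.135], [0.019, 0.724, 0.689, 0.618], [0.0, 0.0, 0.0, 1.0]] 56.141075193134085 253.09562261785516 191.97916567312677 [-0.11240241  0.          0.          0.          0.        ]
[0.20286406 0.59058476 0.24900743] [[-0.946, 0.325, -0.0], [0.325, 0.946, -0.002], [-0.0, -0.002, -1.0]] 0.1 [ 0.22972424 -0.16915323 -0.40190795] 1.0033413108228797
```

View pics/top0.png

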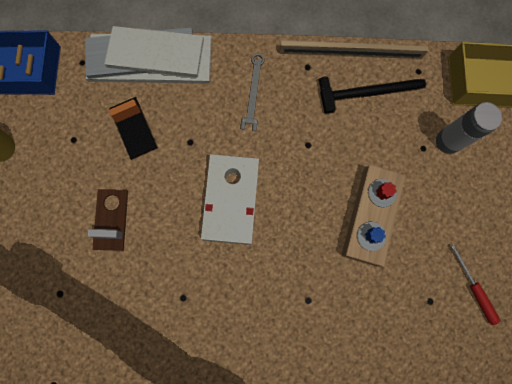

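View pics/scene0.png

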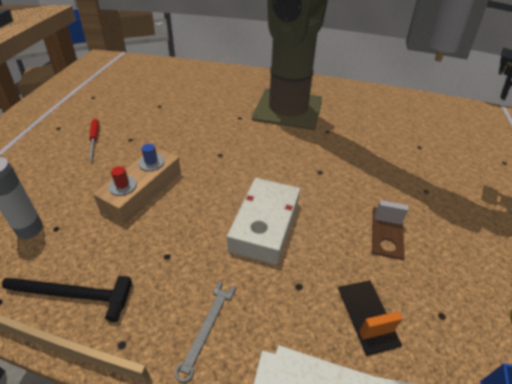

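The top view shows the block hole at (232,176), red marks at (209,208) and (250,211), stop hole at (112,203) with the fence near (103,234), and the blue knob at (376,235). In the scene view the blue knob is at (150,155), the block hole at (259,227), and the stop hole at (388,247) with the fence at (391,212).

```bash
cat > m.py <<'E'
from h import *
a=cam("top");b=cam("scene")
def show(s,n,lo,hi,z,am=25):
    for A,c,bb,m in blobs(s,lo,hi,am): print(n,A,c,bb,on(s,[c],z)[0].round(4))
for s,n in((a,"top"),(b,"scene")):
    show(s,n+" blue",(105,150,80),(125,255,255),.083)
    show(s,n+" red",(170,150,100),(180,255,255),.05); show(s,n+" red",(0,190,120),(4,255,255),.05)
# foot region in top
g=a["img"]
hsv=cv2.cvtColor(g,cv2.COLOR_RGB2HSV)
for p in [(110,240),(112,203),(100,215),(103,233),(85,200),(232,172),(225,200),(90,234)]: print(p,g[p[1],p[0]],hsv[p[1],p[0]])
m=((g.max(2)<95)).astype(np.uint8);m[:180]=0;m[262:]=0;m[:,:80]=0;m[:,140:]=0
n,l,st,c=cv2.connectedComponentsWithStats(m);i=1+st[1:,4].argmax();print("foot",st[i])
cs,_=cv2.findContours((l==i).astype(np.uint8),cv2.RETR_CCOMP,cv2.CHAIN_APPROX_NONE)
for k in cs:
    if len(k)>15: print(len(k),k.reshape(-1,2).mean(0), cv2.boxPoints(cv2.minAreaRect(k)).tolist(), on(a,cv2.boxPoints(cv2.minAreaRect(k)),.008).round(4).tolist())
crop=np.hstack([cv2.resize(g[180:262,80:142],None,fx=6,fy=6,interpolation=2),cv2.resize(g[150:232,195:257],None,fx=6,fy=6,interpolation=2)])
cv2.imwrite("pics/crop.png",crop[:,:,::-1])
E
python3 m.py
```

```text
top blue 1253 [22.1 61.6] [ 0 31 48 51] [0.8207 0.5266 0.083 ]
top blue 157 [377.  234.4] [370 228  15  14] [ 0.4428 -0.277   0.083 ]
top red 73 [389.  188.5] [382 183  14  13] [ 0.5488 -0.3173  0.05  ]
top red 41 [484.5 297.1] [475 285  19  28] [ 0.311 -0.526  0.05 ]
scene blue 26 [76.8 15.7] [75 10  4 12] [-0.4839 -1.1413  0.083 ]
scene blue 50 [147.8 147.6] [143 145  10   6] [ 0.4206 -0.2858  0.083 ]
scene blue 123 [506.4 373.5] [503 365   9  19] [0.7948 0.4805 0.083 ]
scene red 89 [ 93.7 127.8] [ 91 120   7  17] [ 0.335  -0.5087  0.05  ]
scene red 79 [117.7 170.7] [112 167  12   9] [ 0.4873 -0.3415  0.05  ]
(110, 240) [59 34 22] [ 10 160  59]
(112, 203) [108  86  61] [ 16 111 108]
(100, 215) [61 36 24] [ 10 155  61]
(103, 233) [133 129 129] [  0   8 133]
(85, 200) [119  93  67] [ 15 111 119]
(232, 172) [78 77 72] [25 20 78]
(225, 200) [151 150 140] [ 27  19 151]
(90, 234) [135 132 132] [  0   6 135]
foot [  91  189   38   63 1605]
229 [109.3231441  222.68122271] [[89.95299530029297, 248.88169860839844], [95.3111801147461, 186.3695526123047], [128.3541259765625, 189.20179748535156], [122.9959487915039, 251.7139434814453]] [[0.4017, 0.3532, 0.008], [0.5457, 0.3524, 0.008], [0.5409, 0.2745, 0.008], [0.3975, 0.2771, 0.008]]
43 [111.3255814  202.27906977] [[100.50001525878906, 202.50001525878906], [111.50001525878906, 191.50001525878906], [122.00001525878906, 202.00001525878906], [111.00001525878906, 213.00001525878906]] [[0.5083, 0.3371, 0.008], [0.5346, 0.3134, 0.008], [0.5107, 0.2872, 0.008], [0.4846, 0.3108, 0.008]]
```

View pics/crop.png

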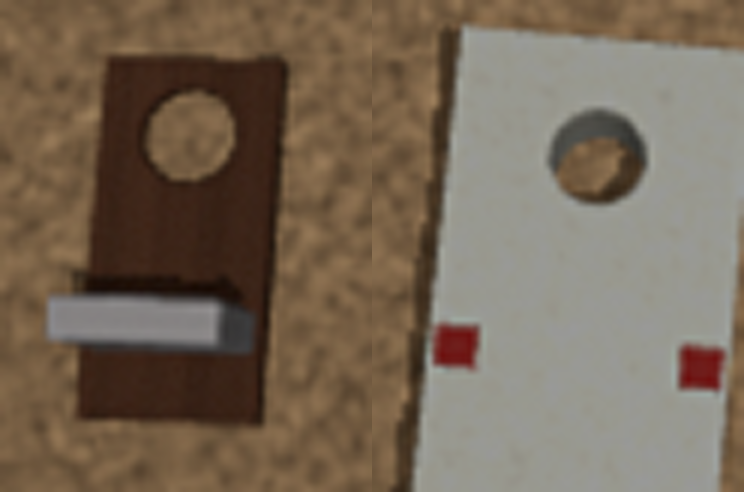

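The crops show the stop hole at crop (190,135), the fence's top face centred at (133,319), the block hole at (598,157), and marks at (456,346) and (701,367).

```bash
cat > m2.py <<'E'
from h import *
a=cam("top");b=cam("scene")
P=lambda x,y,x0,y0:((x+.5)/6-.5+x0,(y+.5)/6-.5+y0)
L=lambda x,y:P(x,y,80,180); Q=lambda x,y:P(x-372,y,195,150)
h=on(a,[L(190,135)],.008)[0]; f=on(a,[L(133,319)],.058)[0]
e=on(a,[L(107,58),L(78,417),L(288,60),L(263,424)],.008)
print("stop hole",h,"fence",f,"d",np.linalg.norm((h-f)[:2]),"yaw",np.arctan2(*(h-f)[[1,0]]),[np.arctan2(*(e[i]-e[i+1])[[1,0]]) for i in(0,2)],e.mean(0))
bh=on(a,[Q(598,157)],.05)[0]; r=on(a,[Q(456,346),Q(701,367)],.05); d=r[0]-r[1]
print("block hole",bh,"marks",r.tolist(),np.linalg.norm(d),"yaw",np.arctan2(d[1],d[0])-np.pi/2, "yaw2",np.arctan2(*(bh-r.mean(0))[[1,0]]),np.linalg.norm(bh-r.mean(0)))
print("knob",[on(a,[(377,234.5)],z)[0].round(4) for z in(.083,.095,.105)],on(b,[(150,155)],.083))
E
python3 m2.py
```

```text
stop hole [0.50990148 0.31213716 0.008     ] fence [0.43524454 0.31287804 0.058     ] d 0.07466061242114355 yaw -0.009923472212135404 [np.float64(-0.0018672756740441903), np.float64(-0.0009955925614448663)] [0.47031216 0.31165451 0.008     ]
block hole [0.56938242 0.03410233 0.05      ] marks [[0.4976304351930638, 0.08400607889804626, 0.050000000000000044], [0.4919609283052501, -0.00566081453506791, 0.050000000000000044]] 0.08984595197501342 yaw -0.06314448360930536 yaw2 -0.06787421691895362 0.07475887187041008
knob [array([ 0.4426, -0.277 ,  0.083 ]), array([ 0.4416, -0.2734,  0.095 ]), array([ 0.4408, -0.2704,  0.105 ])] [[ 0.44659325 -0.26694281  0.083     ]]
```

```bash
cat > plan.py <<'E'
import sys,json
from h import *
# plan.py x y z yawY(world angle of tool y, deg, mod 180) rows
def plan(x,y,z,yaw,n):
    st=get_state(); r=R.from_quat(st["eef_rot"]); p=np.array(st["tool_pos"])
    best=None
    for k in(0,np.pi):
        c,s=np.cos(yaw+k),np.sin(yaw+k); ty=np.array([c,s,0]); tz=np.array([0,0,-1.]); g=R.from_matrix(np.c_[np.cross(ty,tz),ty,tz])
        v=(r.inv()*g).as_rotvec()
        if best is None or np.linalg.norm(v)<np.linalg.norm(best): best=v
    d=(np.array([x,y,z])-p)/n; rows=[]
    for i in range(n):
        s=r.inv().apply(d)*100; rows.append(dict(x=round(s[0],2),y=round(s[1],2),z=round(s[2],2),rx=round(best[0]/n,3),ry=round(best[1]/n,3),rz=round(best[2]/n,3))); r=r*R.from_rotvec(best/n)
    print("t",round(st["clock"],2),"pos",p.round(4),"q7",round(st["q"][6],2),"F",np.round(st["contact_force"],1),"open",round(st["opening"],3),"ff",np.round(st["finger_force"],2))
    for q in rows: print(json.dumps(q))
a=list(map(float,sys.argv[1:])); plan(a[0],a[1],a[2],np.radians(a[3]),int(a[4]))
E
python3 plan.py .435 .3125 .14 0 15
```

```text
t 0.3 pos [0.2029 0.591  0.2494] q7 -0.22 F [ 0.3  0.8 -0.3] open 1.001 ff 0.0
{"x": -2.07, "y": -1.25, "z": 0.73, "rx": -0.0, "ry": 0.0, "rz": 0.083}
{"x": -2.16, "y": -1.08, "z": 0.73, "rx": -0.0, "ry": 0.0, "rz": 0.083}
{"x": -2.24, "y": -0.9, "z": 0.73, "rx": -0.0, "ry": 0.0, "rz": 0.083}
{"x": -2.31, "y": -0.71, "z": 0.73, "rx": -0.0, "ry": 0.0, "rz": 0.083}
{"x": -2.36, "y": -0.51, "z": 0.73, "rx": -0.0, "ry": 0.0, "rz": 0.083}
{"x": -2.4, "y": -0.32, "z": 0.73, "rx": -0.0, "ry": 0.0, "rz": 0.083}
{"x": -2.41, "y": -0.12, "z": 0.73, "rx": -0.0, "ry": 0.0, "rz": 0.083}
{"x": -2.42, "y": 0.08, "z": 0.73, "rx": -0.0, "ry": 0.0, "rz": 0.083}
{"x": -2.4, "y": 0.28, "z": 0.73, "rx": -0.0, "ry": 0.0, "rz": 0.083}
{"x": -2.37, "y": 0.48, "z": 0.73, "rx": -0.0, "ry": 0.0, "rz": 0.083}
{"x": -2.32, "y": 0.67, "z": 0.73, "rx": -0.0, "ry": 0.0, "rz": 0.083}
{"x": -2.26, "y": 0.86, "z": 0.73, "rx": -0.0, "ry": 0.0, "rz": 0.083}
{"x": -2.18, "y": 1.04, "z": 0.73, "rx": -0.0, "ry": 0.0, "rz": 0.083}
{"x": -2.09, "y": 1.22, "z": 0.73, "rx": -0.0, "ry": 0.0, "rz": 0.083}
{"x": -1.98, "y": 1.39, "z": 0.73, "rx": -0.0, "ry": 0.0, "rz": 0.083}
```

send_rows(
  motion=[
    {"x": -2.1,"y": -1.2,"z": 0.7,"rx": 0,"ry": 0,"rz": 0.083,"jaw": 8.8},
    {"x": -2.2,"y": -1.1,"z": 0.7,"rx": 0,"ry": 0,"rz": 0.083,"jaw": 8.8},
    {"x": -2.2,"y": -0.9,"z": 0.7,"rx": 0,"ry": 0,"rz": 0.083,"jaw": 8.8},
    {"x": -2.3,"y": -0.7,"z": 0.7,"rx": 0,"ry": 0,"rz": 0.083,"jaw": 8.8},
    {"x": -2.4,"y": -0.5,"z": 0.7,"rx": 0,"ry": 0,"rz": 0.083,"jaw": 8.8},
  ],
)

```text
clock: 0.8
tool_pos: [0.2814, 0.4978, 0.2145]
eef_rot: [0.366, 0.931, 0.0, -0.0]
contact_force: [0.3, 0.1, -0.1]
opening: 0.998
finger_force: 0.0
```

send_rows(
  motion=[
    {"x": -2.4,"y": -0.3,"z": 0.7,"rx": 0,"ry": 0,"rz": 0.083,"jaw": 8.8},
    {"x": -2.4,"y": -0.1,"z": 0.7,"rx": 0,"ry": 0,"rz": 0.083,"jaw": 8.8},
    {"x": -2.4,"y": 0.1,"z": 0.7,"rx": 0,"ry": 0,"rz": 0.083,"jaw": 8.8},
    {"x": -2.4,"y": 0.3,"z": 0.7,"rx": 0,"ry": 0,"rz": 0.083,"jaw": 8.8},
    {"x": -2.4,"y": 0.5,"z": 0.7,"rx": 0,"ry": 0,"rz": 0.083,"jaw": 8.8},
  ],
)

```text
clock: 1.3
tool_pos: [0.3597, 0.4051, 0.1794]
eef_rot: [0.55, 0.835, 0.0, -0.0]
contact_force: [0.3, 0.1, 1.0]
opening: 0.999
finger_force: 0.0
```

send_rows(
  motion=[
    {"x": -2.3,"y": 0.7,"z": 0.7,"rx": 0,"ry": 0,"rz": 0.083,"jaw": 8.8},
    {"x": -2.3,"y": 0.9,"z": 0.7,"rx": 0,"ry": 0,"rz": 0.083,"jaw": 8.8},
    {"x": -2.2,"y": 1.0,"z": 0.7,"rx": 0,"ry": 0,"rz": 0.083,"jaw": 8.8},
    {"x": -2.1,"y": 1.2,"z": 0.7,"rx": 0,"ry": 0,"rz": 0.083,"jaw": 8.8},
    {"x": -2.0,"y": 1.4,"z": 0.7,"rx": 0,"ry": 0,"rz": 0.083,"jaw": 8.8},
  ],
)

```text
clock: 1.8
tool_pos: [0.4369, 0.3113, 0.1444]
eef_rot: [0.71, 0.704, 0.0, -0.0]
contact_force: [0.6, -1.1, 0.5]
opening: 1.0
finger_force: 0.0
```

```bash
python3 - <<'E'
from h import *
s=cam("wrist");save(s,"w1");print(s["T"].round(3).tolist())
E
python3 plan.py .435 .3125 .028 0 5
```

```text
[[1.0, 0.009, 0.004, 0.438], [-0.01, 0.959, 0.283, 0.383], [-0.001, -0.283, 0.959, 0.281], [0.0, 0.0, 0.0, 1.0]]
t 1.85 pos [0.4399 0.3063 0.1436] q7 -0.6 F [ 2.2 -3.   0.1] open 0.999 ff 0.0
{"x": 0.13, "y": -0.11, "z": 2.31, "rx": 0.0, "ry": 0.001, "rz": -0.004}
{"x": 0.13, "y": -0.1, "z": 2.31, "rx": 0.0, "ry": 0.001, "rz": -0.004}
{"x": 0.13, "y": -0.1, "z": 2.31, "rx": 0.0, "ry": 0.001, "rz": -0.004}
{"x": 0.13, "y": -0.1, "z": 2.31, "rx": 0.0, "ry": 0.001, "rz": -0.004}
{"x": 0.12, "y": -0.1, "z": 2.31, "rx": 0.0, "ry": 0.001, "rz": -0.004}
```

View pics/w1.png

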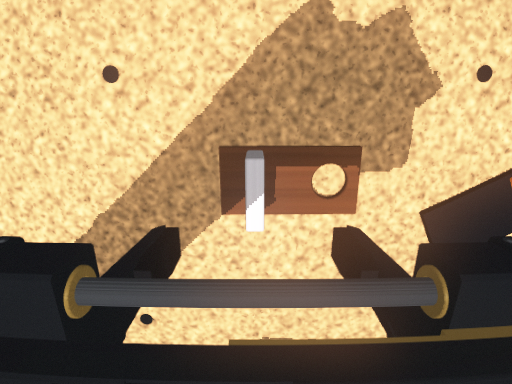

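The wrist view shows the stop's hole at (328,180), foot corners near (220,146), (361,146), (357,213) and (221,213), and the fence as a bar over columns 246–265, rows 150–232.

```bash
python3 - <<'E'
from h import *
s=cam("wrist")
print("hole",on(s,[(328.5,180)],.008)); c=on(s,[(220,146),(361,146),(357,213),(221,213)],.008);print(c,c.mean(0))
print("fence top edges",on(s,[(246.5,200),(265,200),(255,150)],.058)); print(get_state()["tool_pos"])
for n in range(0,1):
  g=s["img"]; print(g[145:236:4,255].tolist())
E
python3 plan.py .435 .3125 .028 0 5|head -2
```

```text
hole [[0.51371758 0.3083334  0.008     ]]
[[0.40656865 0.34435976 0.008     ]
 [0.54393565 0.34203494 0.008     ]
 [0.54584408 0.27214774 0.008     ]
 [0.40377994 0.27507845 0.008     ]] [0.47503208 0.30840522 0.008     ]
fence top edges [[0.43268207 0.3053456  0.058     ]
 [0.44812555 0.30504486 0.058     ]
 [0.44060424 0.34694516 0.058     ]]
[0.43856315 0.3080485  0.14401537]
[[118, 109, 106], [122, 117, 117], [180, 176, 178], [191, 186, 190], [192, 187, 191], [190, 186, 189], [190, 186, 188], [192, 187, 191], [192, 187, 191], [192, 188, 191], [192, 187, 191], [193, 186, 190], [247, 246, 247], [254, 254, 254], [254, 254, 254], [254, 254, 254], [254, 254, 254], [254, 254, 254], [254, 254, 254], [254, 254, 254], [251, 247, 242], [246, 213, 149], [247, 217, 152]]
t 1.9 pos [0.4386 0.308  0.144 ] q7 -0.59 F [ 0.2 -0.4 -0.5] open 0.999 ff 0.0
{"x": 0.1, "y": -0.07, "z": 2.32, "rx": 0.0, "ry": 0.001, "rz": -0.003}
```

send_rows(
  motion=[
    {"x": 0.1,"z": 2.3,"jaw": 8.8},
    {"x": 0.1,"z": 2.3,"jaw": 8.8},
    {"x": 0,"z": 2.3,"jaw": 8.8},
    {"z": 2.3,"jaw": 8.8},
    {"z": 2.4,"jaw": 8.8},
  ],
)

```text
schema error: expected keys x, y, z, rx, ry, rz, jaw
```

send_rows(
  motion=[
    {"jaw": 6},
    {"jaw": 4},
    {"jaw": 2},
    {"jaw": 1},
    {"jaw": 0.5},
  ],
  grip_force=25,
)

```text
schema error: expected keys x, y, z, rx, ry, rz, jaw
```

send_rows(
  motion=[
    {"jaw": 0.5},
    {"jaw": 0.5},
    {"jaw": 0.5},
    {"jaw": 0.5},
    {"jaw": 0.5},
  ],
)

```text
schema error: expected keys x, y, z, rx, ry, rz, jaw
```

send_rows(
  motion=[
    {"x": 0.1,"y": 0,"z": 2.3,"rx": 0,"ry": 0,"rz": 0,"jaw": 8.8},
    {"x": 0.1,"y": 0,"z": 2.3,"rx": 0,"ry": 0,"rz": 0,"jaw": 8.8},
    {"x": 0,"y": 0,"z": 2.3,"rx": 0,"ry": 0,"rz": 0,"jaw": 8.8},
    {"x": 0,"y": 0,"z": 2.3,"rx": 0,"ry": 0,"rz": 0,"jaw": 8.8},
    {"x": 0,"y": 0,"z": 2.4,"rx": 0,"ry": 0,"rz": 0,"jaw": 8.8},
  ],
)

```text
clock: 2.4
tool_pos: [0.4357, 0.3156, 0.0281]
eef_rot: [0.708, 0.706, 0.001, -0.001]
contact_force: [-0.3, 0.5, 0.3]
opening: 0.999
finger_force: 0.0
```

send_rows(
  motion=[
    {"x": 0,"y": 0,"z": 0,"rx": 0,"ry": 0,"rz": 0,"jaw": 6},
    {"x": 0,"y": 0,"z": 0,"rx": 0,"ry": 0,"rz": 0,"jaw": 4},
    {"x": 0,"y": 0,"z": 0,"rx": 0,"ry": 0,"rz": 0,"jaw": 2},
    {"x": 0,"y": 0,"z": 0,"rx": 0,"ry": 0,"rz": 0,"jaw": 1},
    {"x": 0,"y": 0,"z": 0,"rx": 0,"ry": 0,"rz": 0,"jaw": 0.5},
  ],
  grip_force=25,
)

```text
clock: 2.9
tool_pos: [0.4366, 0.3147, 0.0297]
eef_rot: [0.709, 0.705, 0.001, 0.0]
contact_force: [-0.2, -0.6, 0.0]
opening: 0.568
finger_force: 0.0
```

send_rows(
  motion=[
    {"x": 0,"y": 0,"z": 0,"rx": 0,"ry": 0,"rz": 0,"jaw": 0.5},
    {"x": 0,"y": 0,"z": 0,"rx": 0,"ry": 0,"rz": 0,"jaw": 0.5},
    {"x": 0,"y": 0,"z": 0,"rx": 0,"ry": 0,"rz": 0,"jaw": 0.5},
    {"x": 0,"y": 0,"z": 0,"rx": 0,"ry": 0,"rz": 0,"jaw": 0.5},
    {"x": 0,"y": 0,"z": 0,"rx": 0,"ry": 0,"rz": 0,"jaw": 0.5},
  ],
)

```text
clock: 3.4
tool_pos: [0.4361, 0.3142, 0.0287]
eef_rot: [0.709, 0.705, 0.0, -0.0]
contact_force: [-0.1, 0.6, -0.1]
opening: 0.179
finger_force: 25.0
```

send_rows(
  motion=[
    {"x": 0,"y": 0,"z": -1,"rx": 0,"ry": 0,"rz": 0,"jaw": 0.5},
    {"x": 0,"y": 0,"z": -2,"rx": 0,"ry": 0,"rz": 0,"jaw": 0.5},
    {"x": 0,"y": 0,"z": -3,"rx": 0,"ry": 0,"rz": 0,"jaw": 0.5},
    {"x": 0,"y": 0,"z": -3,"rx": 0,"ry": 0,"rz": 0,"jaw": 0.5},
    {"x": 0,"y": 0,"z": -3,"rx": 0,"ry": 0,"rz": 0,"jaw": 0.5},
  ],
  grip_force=45,
)

```text
clock: 3.9
tool_pos: [0.4357, 0.3139, 0.1502]
eef_rot: [0.709, 0.705, -0.0, -0.0]
contact_force: [0.1, 0.2, -1.6]
opening: 0.175
finger_force: 45.0
```

```bash
python3 plan.py .4948 .0415 .11 -3.7 15
```

```text
t 3.9 pos [0.4357 0.3139 0.1502] q7 -0.6 F [ 0.1  0.2 -1.6] open 0.175 ff 45.0
{"x": -1.81, "y": 0.4, "z": 0.27, "rx": -0.0, "ry": 0.0, "rz": 0.004}
{"x": -1.81, "y": 0.41, "z": 0.27, "rx": -0.0, "ry": 0.0, "rz": 0.004}
{"x": -1.81, "y": 0.42, "z": 0.27, "rx": -0.0, "ry": 0.0, "rz": 0.004}
{"x": -1.81, "y": 0.42, "z": 0.27, "rx": -0.0, "ry": 0.0, "rz": 0.004}
{"x": -1.81, "y": 0.43, "z": 0.27, "rx": -0.0, "ry": 0.0, "rz": 0.004}
{"x": -1.81, "y": 0.44, "z": 0.27, "rx": -0.0, "ry": 0.0, "rz": 0.004}
{"x": -1.8, "y": 0.45, "z": 0.27, "rx": -0.0, "ry": 0.0, "rz": 0.004}
{"x": -1.8, "y": 0.45, "z": 0.27, "rx": -0.0, "ry": 0.0, "rz": 0.004}
{"x": -1.8, "y": 0.46, "z": 0.27, "rx": -0.0, "ry": 0.0, "rz": 0.004}
{"x": -1.8, "y": 0.47, "z": 0.27, "rx": -0.0, "ry": 0.0, "rz": 0.004}
{"x": -1.8, "y": 0.47, "z": 0.27, "rx": -0.0, "ry": 0.0, "rz": 0.004}
{"x": -1.79, "y": 0.48, "z": 0.27, "rx": -0.0, "ry": 0.0, "rz": 0.004}
{"x": -1.79, "y": 0.49, "z": 0.27, "rx": -0.0, "ry": 0.0, "rz": 0.004}
{"x": -1.79, "y": 0.5, "z": 0.27, "rx": -0.0, "ry": 0.0, "rz": 0.004}
{"x": -1.79, "y": 0.5, "z": 0.27, "rx": -0.0, "ry": 0.0, "rz": 0.004}
```

send_rows(
  motion=[
    {"x": -1.0,"y": 0.2,"z": 0,"rx": 0,"ry": 0,"rz": 0.004,"jaw": 0.5},
    {"x": -1.8,"y": 0.4,"z": 0.2,"rx": 0,"ry": 0,"rz": 0.004,"jaw": 0.5},
    {"x": -2.0,"y": 0.4,"z": 0.2,"rx": 0,"ry": 0,"rz": 0.004,"jaw": 0.5},
    {"x": -2.0,"y": 0.5,"z": 0.2,"rx": 0,"ry": 0,"rz": 0.004,"jaw": 0.5},
    {"x": -2.0,"y": 0.5,"z": 0.2,"rx": 0,"ry": 0,"rz": 0.004,"jaw": 0.5},
  ],
)

```text
clock: 4.4
tool_pos: [0.4543, 0.2242, 0.1401]
eef_rot: [0.716, 0.698, -0.001, -0.0]
contact_force: [-0.1, 0.2, -1.9]
opening: 0.178
finger_force: 45.0
```

send_rows(
  motion=[
    {"x": -2.0,"y": 0.5,"z": 0.2,"rx": 0,"ry": 0,"rz": 0.004,"jaw": 0.5},
    {"x": -2.0,"y": 0.5,"z": 0.2,"rx": 0,"ry": 0,"rz": 0.004,"jaw": 0.5},
    {"x": -2.0,"y": 0.5,"z": 0.2,"rx": 0,"ry": 0,"rz": 0.004,"jaw": 0.5},
    {"x": -2.0,"y": 0.5,"z": 0.2,"rx": 0,"ry": 0,"rz": 0.004,"jaw": 0.5},
    {"x": -2.0,"y": 0.5,"z": 0.2,"rx": 0,"ry": 0,"rz": 0.004,"jaw": 0.5},
  ],
)

```text
clock: 4.9
tool_pos: [0.4759, 0.1235, 0.13]
eef_rot: [0.723, 0.691, -0.001, -0.0]
contact_force: [-0.2, -0.1, -1.6]
opening: 0.177
finger_force: 45.0
```

send_rows(
  motion=[
    {"x": -2.0,"y": 0.5,"z": 0.2,"rx": 0,"ry": 0,"rz": 0.004,"jaw": 0.5},
    {"x": -2.0,"y": 0.5,"z": 0.2,"rx": 0,"ry": 0,"rz": 0.004,"jaw": 0.5},
    {"x": -2.0,"y": 0.5,"z": 0.2,"rx": 0,"ry": 0,"rz": 0.004,"jaw": 0.5},
    {"x": -1.6,"y": 0.5,"z": 0.2,"rx": 0,"ry": 0,"rz": 0.004,"jaw": 0.5},
    {"x": -0.6,"y": 0.3,"z": 0.1,"rx": 0,"ry": 0,"rz": 0.004,"jaw": 0.5},
  ],
)

```text
clock: 5.4
tool_pos: [0.4946, 0.0393, 0.1211]
eef_rot: [0.731, 0.682, -0.001, -0.0]
contact_force: [-0.6, -0.2, -2.2]
opening: 0.18
finger_force: 45.0
```

```bash
python3 - <<'E'
from h import *
s=cam("wrist"); save(s,"w2"); a=cam("scene"); save(a,"s2")
E
python3 plan.py .4948 .0415 .08 -3.7 5
```

```text
t 5.5 pos [0.4951 0.0409 0.1213] q7 -0.23 F [-1.   1.2 -2.2] open 0.178 ff 45.0
{"x": 0.01, "y": -0.01, "z": 0.83, "rx": -0.0, "ry": 0.0, "rz": -0.001}
{"x": 0.01, "y": -0.01, "z": 0.83, "rx": -0.0, "ry": 0.0, "rz": -0.001}
{"x": 0.01, "y": -0.01, "z": 0.83, "rx": -0.0, "ry": 0.0, "rz": -0.001}
{"x": 0.01, "y": -0.01, "z": 0.83, "rx": -0.0, "ry": 0.0, "rz": -0.001}
{"x": 0.01, "y": -0.01, "z": 0.83, "rx": -0.0, "ry": 0.0, "rz": -0.001}
```

View pics/w2.png

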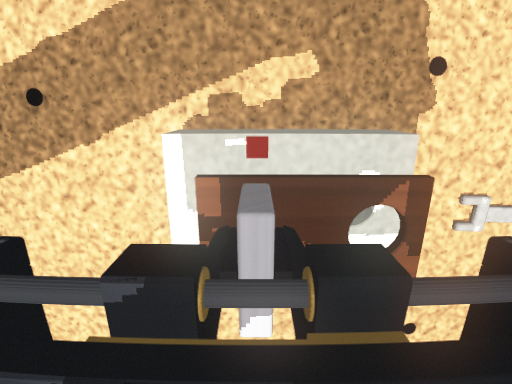

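View pics/s2.png

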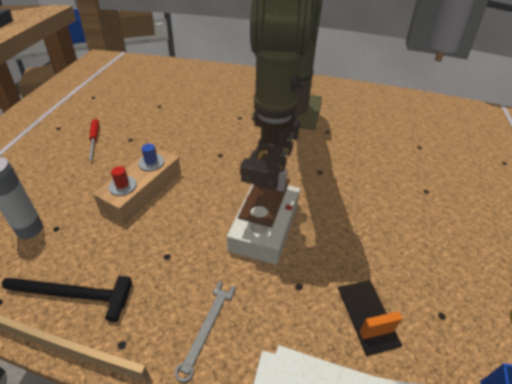

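The wrist view shows the stop held over the block: the foot's hole at (374,228), the foot's far edge from (196,176) to (433,178), and the +y red mark at (257,147). The scene view shows it held level above the block.

```bash
python3 - <<'E'
from h import *
s=cam("wrist"); zf=get_state()["tool_pos"][2]-.0287+.008
h=on(s,[(374,228)],zf)[0]; e=on(s,[(196,176),(433,178)],zf); m=on(s,[(257,147)],.05)[0]
b=on(s,[(184,131.5),(417,133)],.05)
hb=blobs(s,(170,120,60),(180,255,255),60)+blobs(s,(0,180,80),(4,255,255),60); print([(x[0],x[1]) for x in hb])
print("hole",h,"edge yaw",np.arctan2(*(e[1]-e[0])[[1,0]]),"block yaw",np.arctan2(*(b[1]-b[0])[[1,0]]),"mark",m,"edgelens",np.linalg.norm(e[1]-e[0]),np.linalg.norm(b[1]-b[0]))
y=-.065; c=R.from_euler('z',y).as_matrix(); print("block hole via mark",m+c@[.075,-.045,0], get_state()["tool_pos"])
E
```

```text
[]
hole [0.56822917 0.03830953 0.1006833 ] edge yaw -0.07433602911511275 block yaw -0.06967470425829046 mark [0.4994081  0.08581818 0.05      ] edgelens 0.13900520663779428 0.17243574310812956
block hole via mark [0.57132678 0.03604164 0.05      ] [0.49500348 0.04218816 0.1213833 ]
```

send_rows(
  motion=[
    {"x": -0.1,"y": 0.1,"z": 0.8,"rx": 0,"ry": 0,"rz": 0,"jaw": 0.5},
    {"x": -0.1,"y": 0.1,"z": 0.8,"rx": 0,"ry": 0,"rz": 0,"jaw": 0.5},
    {"x": -0.1,"y": 0,"z": 0.8,"rx": 0,"ry": 0,"rz": 0,"jaw": 0.5},
    {"x": 0,"y": 0,"z": 0.6,"rx": 0,"ry": 0,"rz": 0,"jaw": 0.5},
    {"x": 0,"y": 0,"z": 0.4,"rx": 0,"ry": 0,"rz": 0,"jaw": 0.5},
  ],
)

```text
clock: 6.05
tool_pos: [0.4967, 0.0391, 0.0868]
eef_rot: [0.73, 0.684, -0.0, -0.0]
contact_force: [-0.5, 0.2, -1.4]
opening: 0.177
finger_force: 45.0
```

send_rows(
  motion=[
    {"x": 0,"y": 0,"z": 0.3,"rx": 0,"ry": 0,"rz": 0,"jaw": 0.5},
    {"x": 0,"y": 0,"z": 0.2,"rx": 0,"ry": 0,"rz": 0,"jaw": 0.5},
    {"x": 0,"y": 0,"z": 0.2,"rx": 0,"ry": 0,"rz": 0,"jaw": 0.5},
    {"x": 0,"y": 0,"z": 0,"rx": 0,"ry": 0,"rz": 0,"jaw": 0.5},
    {"x": 0,"y": 0,"z": 0,"rx": 0,"ry": 0,"rz": 0,"jaw": 0.5},
  ],
)

```text
clock: 6.55
tool_pos: [0.4972, 0.039, 0.0808]
eef_rot: [0.73, 0.684, 0.0, 0.0]
contact_force: [0.0, -0.6, -1.6]
opening: 0.176
finger_force: 45.0
```

send_rows(
  motion=[
    {"x": 0,"y": 0,"z": 0.1,"rx": 0,"ry": 0,"rz": 0,"jaw": 0.5},
    {"x": 0,"y": 0,"z": 0.1,"rx": 0,"ry": 0,"rz": 0,"jaw": 0.5},
    {"x": 0,"y": 0,"z": 0,"rx": 0,"ry": 0,"rz": 0,"jaw": 0.5},
    {"x": 0,"y": 0,"z": 0,"rx": 0,"ry": 0,"rz": 0,"jaw": 0.5},
    {"x": 0,"y": 0,"z": 0,"rx": 0,"ry": 0,"rz": 0,"jaw": 0.5},
  ],
)

```text
clock: 7.05
tool_pos: [0.4972, 0.039, 0.0787]
eef_rot: [0.73, 0.684, 0.0, -0.0]
contact_force: [-0.3, -0.7, -1.4]
opening: 0.18
finger_force: 45.0
```

Not touching quite yet; one more millimetre, then release.

send_rows(
  motion=[
    {"x": 0,"y": 0,"z": 0.1,"rx": 0,"ry": 0,"rz": 0,"jaw": 0.5},
    {"x": 0,"y": 0,"z": 0,"rx": 0,"ry": 0,"rz": 0,"jaw": 0.5},
    {"x": 0,"y": 0,"z": 0,"rx": 0,"ry": 0,"rz": 0,"jaw": 0.5},
    {"x": 0,"y": 0,"z": 0,"rx": 0,"ry": 0,"rz": 0,"jaw": 2.2},
    {"x": 0,"y": 0,"z": 0,"rx": 0,"ry": 0,"rz": 0,"jaw": 4},
  ],
)

```text
clock: 7.55
tool_pos: [0.4974, 0.039, 0.0779]
eef_rot: [0.73, 0.684, 0.0, 0.0]
contact_force: [1.0, 0.6, -0.4]
opening: 0.322
finger_force: 0.0
```

send_rows(
  motion=[
    {"x": 0,"y": 0,"z": 0,"rx": 0,"ry": 0,"rz": 0,"jaw": 5},
    {"x": 0,"y": 0,"z": 0,"rx": 0,"ry": 0,"rz": 0,"jaw": 5},
    {"x": 0,"y": 0,"z": 0,"rx": 0,"ry": 0,"rz": 0,"jaw": 5},
    {"x": 0,"y": 0,"z": -1,"rx": 0,"ry": 0,"rz": 0,"jaw": 5},
    {"x": 0,"y": 0,"z": -2,"rx": 0,"ry": 0,"rz": 0,"jaw": 5},
  ],
)

```text
clock: 8.05
tool_pos: [0.4963, 0.0389, 0.1075]
eef_rot: [0.73, 0.684, -0.001, -0.001]
contact_force: [-0.0, -0.4, 0.3]
opening: 0.571
finger_force: 0.0
```

send_rows(
  motion=[
    {"x": 0,"y": 0,"z": -3,"rx": 0,"ry": 0,"rz": 0,"jaw": 6},
    {"x": 0,"y": 0,"z": -4,"rx": 0,"ry": 0,"rz": 0,"jaw": 6},
    {"x": 0,"y": 0,"z": -4,"rx": 0,"ry": 0,"rz": 0,"jaw": 6},
    {"x": 0,"y": 0,"z": -3,"rx": 0,"ry": 0,"rz": 0,"jaw": 8.8},
    {"x": 0,"y": 0,"z": 0,"rx": 0,"ry": 0,"rz": 0,"jaw": 8.8},
  ],
)

```text
clock: 8.55
tool_pos: [0.4994, 0.0391, 0.2521]
eef_rot: [0.73, 0.684, 0.004, 0.002]
contact_force: [0.6, 0.3, -0.8]
opening: 0.842
finger_force: 0.0
```

```bash
python3 plan.py .4425 -.271 .20 75 15
```

```text
t 8.55 pos [0.4994 0.0391 0.2521] q7 -0.23 F [ 0.6  0.3 -0.8] open 0.842 ff 0.0
{"x": -2.09, "y": -0.25, "z": 0.34, "rx": 0.001, "ry": 0.0, "rz": -0.092}
{"x": -2.06, "y": -0.44, "z": 0.34, "rx": 0.001, "ry": 0.0, "rz": -0.092}
{"x": -2.01, "y": -0.62, "z": 0.34, "rx": 0.001, "ry": 0.0, "rz": -0.092}
{"x": -1.94, "y": -0.8, "z": 0.34, "rx": 0.001, "ry": 0.0, "rz": -0.092}
{"x": -1.86, "y": -0.98, "z": 0.34, "rx": 0.001, "ry": 0.0, "rz": -0.092}
{"x": -1.76, "y": -1.14, "z": 0.34, "rx": 0.001, "ry": 0.0, "rz": -0.092}
{"x": -1.65, "y": -1.3, "z": 0.34, "rx": 0.001, "ry": 0.0, "rz": -0.092}
{"x": -1.53, "y": -1.45, "z": 0.34, "rx": 0.001, "ry": 0.0, "rz": -0.092}
{"x": -1.39, "y": -1.58, "z": 0.34, "rx": 0.001, "ry": 0.0, "rz": -0.092}
{"x": -1.24, "y": -1.7, "z": 0.34, "rx": 0.001, "ry": 0.0, "rz": -0.092}
{"x": -1.08, "y": -1.81, "z": 0.34, "rx": 0.001, "ry": 0.0, "rz": -0.092}
{"x": -0.91, "y": -1.9, "z": 0.34, "rx": 0.001, "ry": 0.0, "rz": -0.092}
{"x": -0.73, "y": -1.97, "z": 0.34, "rx": 0.001, "ry": 0.0, "rz": -0.092}
{"x": -0.55, "y": -2.03, "z": 0.35, "rx": 0.001, "ry": 0.0, "rz": -0.092}
{"x": -0.36, "y": -2.07, "z": 0.35, "rx": 0.001, "ry": 0.0, "rz": -0.092}
```

send_rows(
  motion=[
    {"x": -2.1,"y": -0.3,"z": 0.3,"rx": 0,"ry": 0,"rz": -0.092,"jaw": 8.8},
    {"x": -2.1,"y": -0.4,"z": 0.3,"rx": 0,"ry": 0,"rz": -0.092,"jaw": 8.8},
    {"x": -2.0,"y": -0.6,"z": 0.3,"rx": 0,"ry": 0,"rz": -0.092,"jaw": 8.8},
    {"x": -1.9,"y": -0.8,"z": 0.3,"rx": 0,"ry": 0,"rz": -0.092,"jaw": 8.8},
    {"x": -1.9,"y": -1.0,"z": 0.3,"rx": 0,"ry": 0,"rz": -0.092,"jaw": 8.8},
  ],
)

```text
clock: 9.05
tool_pos: [0.4771, -0.0655, 0.2321]
eef_rot: [0.553, 0.833, -0.0, -0.001]
contact_force: [0.0, -0.3, 0.8]
opening: 0.997
finger_force: 0.0
```

send_rows(
  motion=[
    {"x": -1.8,"y": -1.1,"z": 0.3,"rx": 0,"ry": 0,"rz": -0.092,"jaw": 8.8},
    {"x": -1.7,"y": -1.3,"z": 0.3,"rx": 0,"ry": 0,"rz": -0.092,"jaw": 8.8},
    {"x": -1.5,"y": -1.5,"z": 0.3,"rx": 0,"ry": 0,"rz": -0.092,"jaw": 8.8},
    {"x": -1.4,"y": -1.6,"z": 0.3,"rx": 0,"ry": 0,"rz": -0.092,"jaw": 8.8},
    {"x": -1.2,"y": -1.7,"z": 0.3,"rx": 0,"ry": 0,"rz": -0.092,"jaw": 8.8},
  ],
)

```text
clock: 9.55
tool_pos: [0.4582, -0.1697, 0.2171]
eef_rot: [0.349, 0.937, -0.0, -0.001]
contact_force: [0.3, 0.4, -0.3]
opening: 0.998
finger_force: 0.0
```

send_rows(
  motion=[
    {"x": -1.1,"y": -1.8,"z": 0.3,"rx": 0,"ry": 0,"rz": -0.092,"jaw": 8.8},
    {"x": -0.9,"y": -1.9,"z": 0.3,"rx": 0,"ry": 0,"rz": -0.092,"jaw": 8.8},
    {"x": -0.7,"y": -2.0,"z": 0.3,"rx": 0,"ry": 0,"rz": -0.092,"jaw": 8.8},
    {"x": -0.6,"y": -2.0,"z": 0.3,"rx": 0,"ry": 0,"rz": -0.092,"jaw": 8.8},
    {"x": -0.4,"y": -2.1,"z": 0.3,"rx": 0,"ry": 0,"rz": -0.092,"jaw": 8.8},
  ],
)

```text
clock: 10.05
tool_pos: [0.4403, -0.2734, 0.202]
eef_rot: [0.126, 0.992, 0.0, -0.001]
contact_force: [0.8, -0.2, 0.0]
opening: 0.994
finger_force: 0.0
```

```bash
python3 - <<'E'
from h import *
s=cam("wrist");s=cam("wrist");save(s,"w3");a=cam("top")
for A,c,bb,m in blobs(s,(105,120,50),(125,255,255),300): print(A,c,bb,[on(s,[c],z)[0].round(4) for z in(.083,.105)])
print(s["T"][:3,3].round(3))
g=a["img"]; t=cv2.resize(g[150:250,180:280],(500,500),interpolation=2)
cv2.imwrite("pics/c3.png",np.hstack([cv2.resize(s["img"],(300,225))[:, :, ::-1] if 0 else t[:,:,::-1]]))
st=get_state();print(st["tool_pos"],R.from_quat(st["eef_rot"]).as_matrix().round(3).tolist(),st["q"][6])
E
```

```text
921 [265.7 197.8] [248 180  37  36] [array([ 0.4486, -0.2723,  0.083 ]), array([ 0.4417, -0.2713,  0.105 ])]
[ 0.369 -0.261  0.338]
[ 0.44002616 -0.27379843  0.2018728 ] [[-0.966, 0.257, -0.002], [0.257, 0.966, 0.001], [0.002, 0.0, -1.0]] 1.3458922608582535
```

View pics/w3.png

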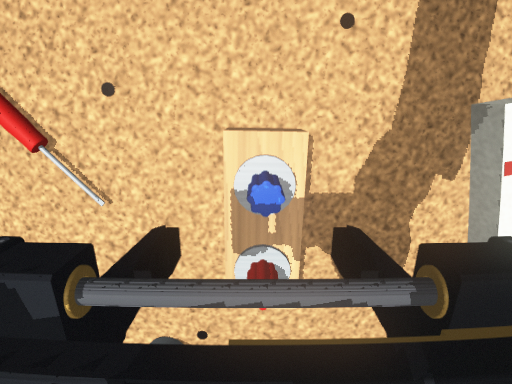

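View pics/c3.png

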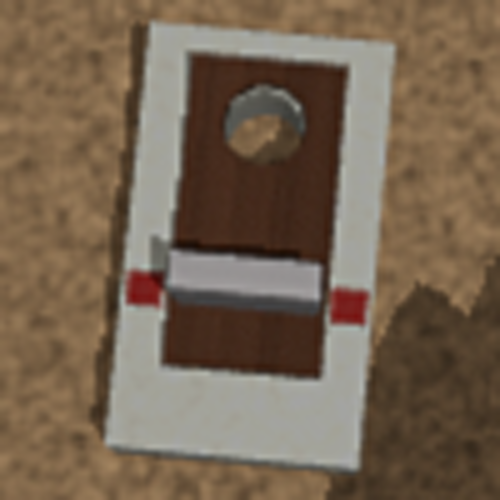

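The top crop shows the stop lying on the block between the marks, its hole at crop (265,123) showing the block hole through it. The wrist view shows the blue knob at (266,194) and its washer spanning columns 234–297 and rows 155–214.

```bash
python3 - <<'E'
from h import *
s=cam("wrist");a=cam("top")
print("washer",on(s,[(265.5,184.5)],.061)); print("knobtop",on(s,[(266,192)],.105))
p=((265.5)/5-.5+180,(123.5)/5-.5+150); print("stop hole",on(a,[p],.058))
E
python3 plan.py .4435 -.271 .079 75 6; python3 plan.py .4435 -.271 .15 75 5|sed -n 2p
```

```text
washer [[ 0.44334327 -0.26541074  0.061     ]]
knobtop [[ 0.43836086 -0.26523416  0.105     ]]
stop hole [[0.57120781 0.03319139 0.058     ]]
t 10.3 pos [ 0.4412 -0.2717  0.2025] q7 1.35 F [0.4 0.7 0.4] open 1.002 ff 0.0
{"x": -0.04, "y": 0.02, "z": 2.06, "rx": 0.0, "ry": -0.0, "rz": 0.001}
{"x": -0.03, "y": 0.02, "z": 2.06, "rx": 0.0, "ry": -0.0, "rz": 0.001}
{"x": -0.03, "y": 0.02, "z": 2.06, "rx": 0.0, "ry": -0.0, "rz": 0.001}
{"x": -0.03, "y": 0.02, "z": 2.06, "rx": 0.0, "ry": -0.0, "rz": 0.001}
{"x": -0.03, "y": 0.02, "z": 2.06, "rx": 0.0, "ry": -0.0, "rz": 0.001}
{"x": -0.03, "y": 0.02, "z": 2.06, "rx": 0.0, "ry": -0.0, "rz": 0.001}
{"x": -0.04, "y": 0.02, "z": 1.05, "rx": 0.0, "ry": -0.0, "rz": 0.001}
```

send_rows(
  motion=[
    {"x": 0,"y": 0.1,"z": 2.0,"rx": 0,"ry": 0,"rz": 0,"jaw": 8.8},
    {"x": 0,"y": 0.1,"z": 2.0,"rx": 0,"ry": 0,"rz": 0,"jaw": 8.8},
    {"x": 0,"y": 0,"z": 1.5,"rx": 0,"ry": 0,"rz": 0,"jaw": 8.8},
    {"x": 0,"y": 0,"z": 1.0,"rx": 0,"ry": 0,"rz": 0,"jaw": 8.8},
    {"x": 0,"y": 0,"z": 0.5,"rx": 0,"ry": 0,"rz": 0,"jaw": 8.8},
  ],
)

```text
clock: 10.8
tool_pos: [0.4419, -0.2697, 0.1321]
eef_rot: [0.127, 0.992, 0.0, -0.0]
contact_force: [0.0, 0.1, 0.5]
opening: 0.999
finger_force: 0.0
```

send_rows(
  motion=[
    {"x": 0,"y": 0,"z": 0,"rx": 0,"ry": 0,"rz": 0,"jaw": 8.8},
    {"x": 0,"y": 0,"z": 0,"rx": 0,"ry": 0,"rz": 0,"jaw": 8.8},
    {"x": 0,"y": 0,"z": 0,"rx": 0,"ry": 0,"rz": 0,"jaw": 8.8},
    {"x": 0,"y": 0,"z": 0,"rx": 0,"ry": 0,"rz": 0,"jaw": 8.8},
    {"x": 0,"y": 0,"z": 0,"rx": 0,"ry": 0,"rz": 0,"jaw": 8.8},
  ],
)

```text
clock: 11.3
tool_pos: [0.4419, -0.2711, 0.133]
eef_rot: [0.128, 0.992, -0.0, 0.0]
contact_force: [-0.7, 0.4, 0.7]
opening: 1.003
finger_force: 0.0
```

```bash
python3 - <<'E'
from h import *
s=cam("wrist");save(s,"w4")
for A,c,bb,m in blobs(s,(105,120,50),(125,255,255),300): print(A,c,bb,[on(s,[c],z)[0].round(4) for z in(.09,.105)])
E
python3 plan.py .442 -.27 .078 75 5|head -2
```

```text
1855 [256.7 226.1] [232 198  52  55] [array([ 0.4468, -0.2729,  0.09  ]), array([ 0.4405, -0.2713,  0.105 ])]
t 11.35 pos [ 0.4418 -0.2711  0.1329] q7 1.26 F [-0.6  0.5 -0.1] open 0.998 ff 0.0
{"x": 0.0, "y": 0.02, "z": 1.1, "rx": -0.0, "ry": 0.0, "rz": 0.001}
```

View pics/w4.png

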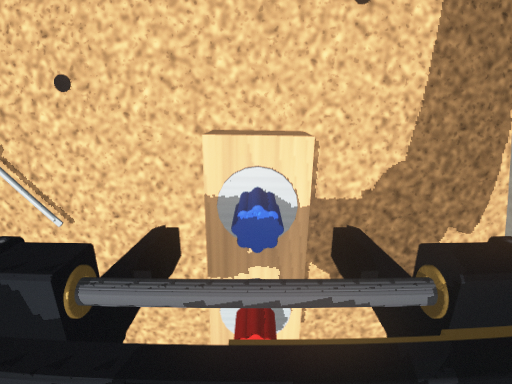

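The close wrist view shows the blue knob's top face centred near (257,231), midway between the fingers; the top of the knob sits at about (0.442, -0.271), directly under the TCP.

send_rows(
  motion=[
    {"x": 0,"y": 0,"z": 1.2,"rx": 0,"ry": 0,"rz": 0,"jaw": 8.8},
    {"x": 0,"y": 0,"z": 1.3,"rx": 0,"ry": 0,"rz": 0,"jaw": 8.8},
    {"x": 0,"y": 0,"z": 1.3,"rx": 0,"ry": 0,"rz": 0,"jaw": 8.8},
    {"x": 0,"y": 0,"z": 1.2,"rx": 0,"ry": 0,"rz": 0,"jaw": 8.8},
    {"x": 0,"y": 0,"z": 0.5,"rx": 0,"ry": 0,"rz": 0,"jaw": 8.8},
  ],
)

```text
clock: 11.85
tool_pos: [0.4411, -0.2706, 0.0761]
eef_rot: [0.127, 0.992, 0.0, -0.001]
contact_force: [-0.7, 0.2, 0.4]
opening: 0.997
finger_force: 0.0
```

send_rows(
  motion=[
    {"x": 0,"y": 0,"z": 0,"rx": 0,"ry": 0,"rz": 0,"jaw": 5},
    {"x": 0,"y": 0,"z": 0,"rx": 0,"ry": 0,"rz": 0,"jaw": 3.8},
    {"x": 0,"y": 0,"z": 0,"rx": 0,"ry": 0,"rz": 0,"jaw": 2.5},
    {"x": 0,"y": 0,"z": 0,"rx": 0,"ry": 0,"rz": 0,"jaw": 2.5},
    {"x": 0,"y": 0,"z": 0,"rx": 0,"ry": 0,"rz": 0,"jaw": 2.5},
  ],
  grip_force=20,
)

```text
clock: 12.35
tool_pos: [0.442, -0.2711, 0.0781]
eef_rot: [0.128, 0.992, -0.0, 0.0]
contact_force: [0.3, 0.2, -0.0]
opening: 0.57
finger_force: 0.0
```

send_rows(
  motion=[
    {"x": 0,"y": 0,"z": 0,"rx": 0,"ry": 0,"rz": 0,"jaw": 2.5},
    {"x": 0,"y": 0,"z": 0,"rx": 0,"ry": 0,"rz": 0,"jaw": 2.5},
    {"x": 0,"y": 0,"z": 0,"rx": 0,"ry": 0,"rz": 0,"jaw": 2.5},
    {"x": 0,"y": 0,"z": 0,"rx": 0,"ry": 0,"rz": 0,"jaw": 2.5},
    {"x": 0,"y": 0,"z": 0,"rx": 0,"ry": 0,"rz": 0,"jaw": 2.5},
  ],
)

```text
clock: 12.85
tool_pos: [0.4418, -0.2709, 0.0778]
eef_rot: [0.128, 0.992, 0.0, 0.0]
contact_force: [0.0, 0.5, 1.5]
opening: 0.379
finger_force: 20.0
```

send_rows(
  motion=[
    {"x": 0,"y": 0,"z": -1,"rx": 0,"ry": 0,"rz": 0,"jaw": 2.5},
    {"x": 0,"y": 0,"z": -2,"rx": 0,"ry": 0,"rz": 0,"jaw": 2.5},
    {"x": 0,"y": 0,"z": -3,"rx": 0,"ry": 0,"rz": 0,"jaw": 2.5},
    {"x": 0,"y": 0,"z": -4,"rx": 0,"ry": 0,"rz": 0,"jaw": 2.5},
    {"x": 0,"y": 0,"z": -3,"rx": 0,"ry": 0,"rz": 0,"jaw": 2.5},
  ],
  grip_force=30,
)

```text
clock: 13.35
tool_pos: [0.4417, -0.2709, 0.21]
eef_rot: [0.127, 0.992, -0.0, 0.0]
contact_force: [0.2, -0.6, -1.6]
opening: 0.377
finger_force: 30.0
```

```bash
python3 plan.py .5708 .0340 .205 86 15
```

```text
t 13.35 pos [ 0.4417 -0.2709  0.21  ] q7 1.34 F [ 0.2 -0.6 -1.6] open 0.377 ff 30.0
{"x": -0.32, "y": 2.18, "z": 0.03, "rx": -0.0, "ry": 0.0, "rz": -0.012}
{"x": -0.35, "y": 2.18, "z": 0.03, "rx": -0.0, "ry": 0.0, "rz": -0.012}
{"x": -0.37, "y": 2.18, "z": 0.03, "rx": -0.0, "ry": 0.0, "rz": -0.012}
{"x": -0.4, "y": 2.17, "z": 0.03, "rx": -0.0, "ry": 0.0, "rz": -0.012}
{"x": -0.43, "y": 2.17, "z": 0.03, "rx": -0.0, "ry": 0.0, "rz": -0.012}
{"x": -0.45, "y": 2.16, "z": 0.03, "rx": -0.0, "ry": 0.0, "rz": -0.012}
{"x": -0.48, "y": 2.15, "z": 0.03, "rx": -0.0, "ry": 0.0, "rz": -0.012}
{"x": -0.51, "y": 2.15, "z": 0.03, "rx": -0.0, "ry": 0.0, "rz": -0.012}
{"x": -0.53, "y": 2.14, "z": 0.03, "rx": -0.0, "ry": 0.0, "rz": -0.012}
{"x": -0.56, "y": 2.14, "z": 0.03, "rx": -0.0, "ry": 0.0, "rz": -0.012}
{"x": -0.59, "y": 2.13, "z": 0.03, "rx": -0.0, "ry": 0.0, "rz": -0.012}
{"x": -0.61, "y": 2.12, "z": 0.03, "rx": -0.0, "ry": 0.0, "rz": -0.012}
{"x": -0.64, "y": 2.11, "z": 0.03, "rx": -0.0, "ry": 0.0, "rz": -0.012}
{"x": -0.66, "y": 2.11, "z": 0.03, "rx": -0.0, "ry": 0.0, "rz": -0.012}
{"x": -0.69, "y": 2.1, "z": 0.03, "rx": -0.0, "ry": 0.0, "rz": -0.012}
```

send_rows(
  motion=[
    {"x": -0.2,"y": 1.4,"z": 0,"rx": 0,"ry": 0,"rz": -0.012,"jaw": 2.5},
    {"x": -0.3,"y": 2.2,"z": 0,"rx": 0,"ry": 0,"rz": -0.012,"jaw": 2.5},
    {"x": -0.4,"y": 2.3,"z": 0,"rx": 0,"ry": 0,"rz": -0.012,"jaw": 2.5},
    {"x": -0.4,"y": 2.3,"z": 0,"rx": 0,"ry": 0,"rz": -0.012,"jaw": 2.5},
    {"x": -0.4,"y": 2.3,"z": 0,"rx": 0,"ry": 0,"rz": -0.012,"jaw": 2.5},
  ],
)

```text
clock: 13.85
tool_pos: [0.4818, -0.1709, 0.2069]
eef_rot: [0.097, 0.995, 0.0, -0.001]
contact_force: [0.5, -0.2, -1.0]
opening: 0.378
finger_force: 30.0
```

send_rows(
  motion=[
    {"x": -0.5,"y": 2.3,"z": 0,"rx": 0,"ry": 0,"rz": -0.012,"jaw": 2.5},
    {"x": -0.5,"y": 2.3,"z": 0,"rx": 0,"ry": 0,"rz": -0.012,"jaw": 2.5},
    {"x": -0.5,"y": 2.3,"z": 0,"rx": 0,"ry": 0,"rz": -0.012,"jaw": 2.5},
    {"x": -0.5,"y": 2.3,"z": 0,"rx": 0,"ry": 0,"rz": -0.012,"jaw": 2.5},
    {"x": -0.6,"y": 2.3,"z": 0,"rx": 0,"ry": 0,"rz": -0.012,"jaw": 2.5},
  ],
)

```text
clock: 14.35
tool_pos: [0.5267, -0.062, 0.2068]
eef_rot: [0.067, 0.998, 0.0, -0.001]
contact_force: [0.1, -0.2, -1.2]
opening: 0.379
finger_force: 30.0
```

send_rows(
  motion=[
    {"x": -0.6,"y": 2.3,"z": 0,"rx": 0,"ry": 0,"rz": -0.012,"jaw": 2.5},
    {"x": -0.6,"y": 2.3,"z": 0,"rx": 0,"ry": 0,"rz": -0.012,"jaw": 2.5},
    {"x": -0.7,"y": 2.2,"z": 0,"rx": 0,"ry": 0,"rz": -0.012,"jaw": 2.5},
    {"x": -0.7,"y": 1.6,"z": 0,"rx": 0,"ry": 0,"rz": -0.012,"jaw": 2.5},
    {"x": -0.6,"y": 0.7,"z": 0,"rx": 0,"ry": 0,"rz": -0.012,"jaw": 2.5},
  ],
)

```text
clock: 14.85
tool_pos: [0.5698, 0.0256, 0.2072]
eef_rot: [0.036, 0.999, 0.001, -0.001]
contact_force: [-0.6, 0.1, -0.4]
opening: 0.381
finger_force: 30.0
```

```bash
sleep 0; python3 - <<'E'
from h import *
s=cam("wrist");s=cam("wrist")
save(s,"w5")
E
python3 plan.py .5705 .034 .15 86 4
```

```text
t 14.95 pos [0.5704 0.0241 0.2073] q7 0.97 F [-0.4 -0.1 -1.7] open 0.378 ff 30.0
{"x": 0.02, "y": 0.25, "z": 1.43, "rx": 0.0, "ry": 0.0, "rz": -0.001}
{"x": 0.02, "y": 0.25, "z": 1.43, "rx": 0.0, "ry": 0.0, "rz": -0.001}
{"x": 0.02, "y": 0.25, "z": 1.43, "rx": 0.0, "ry": 0.0, "rz": -0.001}
{"x": 0.02, "y": 0.25, "z": 1.43, "rx": 0.0, "ry": 0.0, "rz": -0.001}
```

View pics/w5.png

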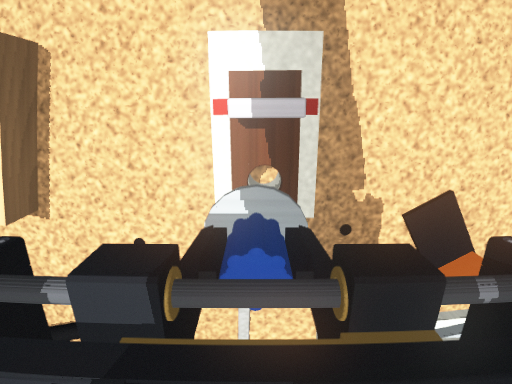

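The wrist view (my tenth picture) shows the screw held upright with its washer centred at column 256. The foot's hole is ahead of it at about (264,182), so the screw must still move about 1 cm towards +y.

```bash
python3 - <<'E'
from h import *
s=cam("wrist")
print("hole",on(s,[(264.5,182)],.058),"marks",on(s,[(220.5,107),(311.5,107)],.05),"washer edges",on(s,[(205,232),(307,232),(256,186)],.190),get_state()["tool_pos"])
E
```

```text
hole [[0.57161768 0.03211988 0.058     ]] marks [[ 0.49226975 -0.00695029  0.05      ]
 [ 0.49899459  0.08486679  0.05      ]] washer edges [[ 0.56577929 -0.00732507  0.19      ]
 [ 0.57033718  0.05367865  0.19      ]
 [ 0.53956768  0.02528473  0.19      ]] [0.56973967 0.02261599 0.20724472]
```

send_rows(
  motion=[
    {"x": 0,"y": 0.3,"z": 1.0,"rx": 0,"ry": 0,"rz": 0,"jaw": 2.5},
    {"x": 0,"y": 0.3,"z": 1.3,"rx": 0,"ry": 0,"rz": 0,"jaw": 2.5},
    {"x": 0,"y": 0.3,"z": 1.3,"rx": 0,"ry": 0,"rz": 0,"jaw": 2.5},
    {"x": 0,"y": 0.1,"z": 1.0,"rx": 0,"ry": 0,"rz": 0,"jaw": 2.5},
    {"x": 0,"y": 0,"z": 0.4,"rx": 0,"ry": 0,"rz": 0,"jaw": 2.5},
  ],
)

```text
clock: 15.5
tool_pos: [0.5697, 0.0331, 0.156]
eef_rot: [0.038, 0.999, -0.0, -0.001]
contact_force: [-0.4, 0.5, -2.0]
opening: 0.379
finger_force: 30.0
```

send_rows(
  motion=[
    {"x": 0,"y": 0,"z": 0,"rx": 0,"ry": 0,"rz": 0,"jaw": 2.5},
    {"x": 0,"y": 0,"z": 0,"rx": 0,"ry": 0,"rz": 0,"jaw": 2.5},
    {"x": 0,"y": 0,"z": 0,"rx": 0,"ry": 0,"rz": 0,"jaw": 2.5},
    {"x": 0,"y": 0,"z": 0,"rx": 0,"ry": 0,"rz": 0,"jaw": 2.5},
    {"x": 0,"y": 0,"z": 0,"rx": 0,"ry": 0,"rz": 0,"jaw": 2.5},
  ],
)

```text
clock: 16.0
tool_pos: [0.5709, 0.033, 0.1581]
eef_rot: [0.038, 0.999, 0.0, 0.0]
contact_force: [0.0, -0.6, -0.8]
opening: 0.376
finger_force: 30.0
```

```bash
python3 plan.py .5705 .0335 .081 86 1; python3 plan.py .5705 .0335 .081 86 1|head -1
```

```text
t 16.0 pos [0.5709 0.033  0.1581] q7 0.92 F [ 0.  -0.6 -0.8] open 0.376 ff 30.0
{"x": 0.05, "y": 0.04, "z": 7.71, "rx": 0.0, "ry": 0.001, "rz": -0.006}
t 16.0 pos [0.5709 0.033  0.1581] q7 0.92 F [ 0.  -0.6 -0.8] open 0.376 ff 30.0
```

Aligned; lower gently.

send_rows(
  motion=[
    {"x": 0,"y": 0,"z": 0.8,"rx": 0,"ry": 0,"rz": 0,"jaw": 2.5},
    {"x": 0,"y": 0,"z": 0.8,"rx": 0,"ry": 0,"rz": 0,"jaw": 2.5},
    {"x": 0,"y": 0,"z": 0.8,"rx": 0,"ry": 0,"rz": 0,"jaw": 2.5},
    {"x": 0,"y": 0,"z": 0.8,"rx": 0,"ry": 0,"rz": 0,"jaw": 2.5},
    {"x": 0,"y": 0,"z": 0.8,"rx": 0,"ry": 0,"rz": 0,"jaw": 2.5},
  ],
)

```text
clock: 16.5
tool_pos: [0.5704, 0.0331, 0.1167]
eef_rot: [0.038, 0.999, 0.0, -0.0]
contact_force: [-0.1, -0.6, -1.6]
opening: 0.376
finger_force: 30.0
```

send_rows(
  motion=[
    {"x": 0,"y": 0,"z": 0.8,"rx": 0,"ry": 0,"rz": 0,"jaw": 2.5},
    {"x": 0,"y": 0,"z": 0.8,"rx": 0,"ry": 0,"rz": 0,"jaw": 2.5},
    {"x": 0,"y": 0,"z": 0.8,"rx": 0,"ry": 0,"rz": 0,"jaw": 2.5},
    {"x": 0,"y": 0,"z": 0.7,"rx": 0,"ry": 0,"rz": 0,"jaw": 2.5},
    {"x": 0,"y": 0,"z": 0.3,"rx": 0,"ry": 0,"rz": 0,"jaw": 2.5},
  ],
)

```text
clock: 17.0
tool_pos: [0.5703, 0.033, 0.0829]
eef_rot: [0.038, 0.999, -0.0, -0.0]
contact_force: [0.2, -0.0, -1.7]
opening: 0.376
finger_force: 30.0
```

send_rows(
  motion=[
    {"x": 0,"y": 0,"z": 0.1,"rx": 0,"ry": 0,"rz": 0,"jaw": 2.5},
    {"x": 0,"y": 0,"z": 0.1,"rx": 0,"ry": 0,"rz": 0,"jaw": 2.5},
    {"x": 0,"y": 0,"z": 0,"rx": 0,"ry": 0,"rz": 0,"jaw": 2.5},
    {"x": 0,"y": 0,"z": 0,"rx": 0,"ry": 0,"rz": 0,"jaw": 2.5},
    {"x": 0,"y": 0,"z": 0,"rx": 0,"ry": 0,"rz": 0,"jaw": 2.5},
  ],
)

```text
clock: 17.5
tool_pos: [0.5708, 0.0331, 0.082]
eef_rot: [0.038, 0.999, 0.0, 0.0]
contact_force: [-0.1, -0.5, -1.6]
opening: 0.372
finger_force: 30.0
```

send_rows(
  motion=[
    {"x": 0,"y": 0,"z": 0.1,"rx": 0,"ry": 0,"rz": 0,"jaw": 2.5},
    {"x": 0,"y": 0,"z": 0,"rx": 0,"ry": 0,"rz": 0,"jaw": 2.5},
    {"x": 0,"y": 0,"z": 0,"rx": 0,"ry": 0,"rz": 0,"jaw": 4},
    {"x": 0,"y": 0,"z": 0,"rx": 0,"ry": 0,"rz": 0,"jaw": 5.5},
    {"x": 0,"y": 0,"z": 0,"rx": 0,"ry": 0,"rz": 0,"jaw": 6},
  ],
)

```text
clock: 18.0
tool_pos: [0.5707, 0.0331, 0.0808]
eef_rot: [0.038, 0.999, 0.0, 0.0]
contact_force: [-0.0, 0.3, 0.0]
opening: 0.614
finger_force: 0.0
```

send_rows(
  motion=[
    {"x": 0,"y": 0,"z": 0,"rx": 0,"ry": 0,"rz": 0,"jaw": 6},
    {"x": 0,"y": 0,"z": 0,"rx": 0,"ry": 0,"rz": 0,"jaw": 6},
    {"x": 0,"y": 0,"z": -1,"rx": 0,"ry": 0,"rz": 0,"jaw": 6},
    {"x": 0,"y": 0,"z": -2,"rx": 0,"ry": 0,"rz": 0,"jaw": 6},
    {"x": 0,"y": 0,"z": -3,"rx": 0,"ry": 0,"rz": 0,"jaw": 6},
  ],
)

```text
clock: 18.5
tool_pos: [0.5696, 0.0329, 0.1408]
eef_rot: [0.038, 0.999, -0.0, -0.001]
contact_force: [-0.2, 0.5, 0.1]
opening: 0.684
finger_force: 0.0
```

send_rows(
  motion=[
    {"x": 0,"y": 0,"z": -4,"rx": 0,"ry": 0,"rz": 0,"jaw": 6},
    {"x": 0,"y": 0,"z": -4,"rx": 0,"ry": 0,"rz": 0,"jaw": 6},
    {"x": 0,"y": -2,"z": -2,"rx": 0,"ry": 0,"rz": 0,"jaw": 6},
    {"x": 0,"y": -4,"z": 0,"rx": 0,"ry": 0,"rz": 0,"jaw": 6},
    {"x": 0,"y": -4,"z": 0,"rx": 0,"ry": 0,"rz": 0,"jaw": 6},
  ],
)

```text
clock: 19.0
tool_pos: [0.5635, -0.067, 0.2426]
eef_rot: [0.037, 0.999, 0.0, 0.001]
contact_force: [0.7, -0.3, -0.3]
opening: 0.681
finger_force: 0.0
```

send_rows(
  motion=[
    {"x": 0,"y": -4,"z": 0,"rx": 0,"ry": 0,"rz": 0,"jaw": 6},
    {"x": 0,"y": -3,"z": 0,"rx": 0,"ry": 0,"rz": 0,"jaw": 6},
    {"x": 0,"y": -1,"z": 0,"rx": 0,"ry": 0,"rz": 0,"jaw": 6},
    {"x": 0,"y": 0,"z": 0,"rx": 0,"ry": 0,"rz": 0,"jaw": 6},
    {"x": 0,"y": 0,"z": 0,"rx": 0,"ry": 0,"rz": 0,"jaw": 6},
  ],
)

```text
clock: 19.5
tool_pos: [0.5574, -0.144, 0.2411]
eef_rot: [0.037, 0.999, 0.001, 0.0]
contact_force: [-0.1, 1.3, -0.9]
opening: 0.684
finger_force: 0.0
```

```bash
python3 - <<'E'
from h import *
for n in("top","scene"):
  s=cam(n)
  for A,c,bb,m in blobs(s,(105,120,60),(125,255,255),20):
    p=[on(s,[c],z)[0].round(4) for z in(.086,.108)]
    if abs(p[0][0]-.57)<.08 and abs(p[0][1]-.03)<.08: print(n,A,c,bb,p)
s=cam("top"); hsv=cv2.cvtColor(s["img"],cv2.COLOR_RGB2HSV); print(s["img"][162:190,233].tolist())
E
```

```text
top 200 [233.1 171.2] [225 163  16  18] [array([0.5718, 0.0315, 0.086 ]), array([0.5669, 0.0309, 0.108 ])]
scene 158 [258.  208.2] [251 202  15  13] [array([0.5535, 0.0285, 0.086 ]), array([0.5742, 0.0329, 0.108 ])]
[[110, 121, 137], [52, 78, 133], [40, 79, 145], [38, 74, 139], [41, 75, 137], [42, 76, 137], [41, 76, 138], [43, 77, 139], [42, 78, 139], [43, 78, 140], [43, 78, 139], [42, 77, 139], [45, 80, 142], [51, 93, 155], [54, 91, 153], [42, 73, 128], [22, 42, 82], [11, 30, 67], [9, 28, 64], [61, 72, 90], [142, 145, 144], [145, 149, 147], [96, 99, 98], [82, 84, 83], [86, 89, 88], [89, 92, 91], [73, 78, 77], [49, 38, 34]]
```

```bash
python3 -c "
from plant import *
print(finish_job())"
```

```text
the job is handed in; nothing more can be done
None
```

The job is handed in at about 19.6 s of the 48 s; no verdict came back. By the camera checks, the fence stop lies on the block with its hole within about 2 mm of the block's and the fence on the marks' line. The blue thumbscrew stands through both holes with its knob at about the right height, and the gripper has let go of both and moved clear.

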